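# Fetch the check weight from behind the reagent bottles

## Task

The balance needs its check weight, which stands at the back of the wooden rack behind the amber bottle and the amber jar. Clear the bottle and the jar out of the rack onto the white tray, then set the weight in the middle of the balance pan, and only after that put the bottle and the jar back in the rack, each exactly where it stood at the start. Keep them upright, lower everything down rather than dropping it, and leave the calculator and the stopwatch alone.

Things in the scene. Friction and masses are not known exactly. Their poses are not given: they have to be found in the camera images.
- bottle_mid (a point): loose amber glass bottle with narrow neck and black cap, upright, 0.2 to 0.3 kg, 120 mm tall: straight round body 48 mm across up to 80 mm above its foot, then a shoulder, cap 29 mm across from 98 mm up. The point is on its axis, half-way up (60 mm above its foot); z is its axis, up. It starts within a few mm of the front or the middle place of the rack.
- jar_mid (a point): loose amber glass wide-mouth jar, no neck, broad black cap, upright, 0.2 to 0.3 kg, 100 mm tall: straight round body 50 mm across up to 78 mm above its foot, cap 47 mm across above that. The point is on its axis, half-way up (50 mm above its foot); z is its axis, up. It starts within a few mm of the other one of the rack's front and middle places.
- weight_mid (a point): loose polished steel check weight, 0.2 kg, 36 mm tall: round body 36 mm across up to 25 mm above its foot, thin neck, knob 20 mm across from 30 to 36 mm. The point is on its axis, half-way up (18 mm above its foot); z is its axis, up. It starts within a few mm of the rack's back place, low between the side walls.
- rack: fixed wooden rack: one lane, open on top and at the front (robot side). Origin on the table under its middle place; x along the lane to the back, y across. Floor 6 mm thick; walls 8 mm thick, tops 36 mm above the table; side walls 60 mm apart inside, from x -120 to +165 mm; back wall's inner face at x +157. Flat grey pads 54 mm across mark the places, at x -80 (front), 0 and +85 mm (back), y 0.
- tray: empty flat tray, white, fixed, the side area for bottle and jar: 220 mm long (its x) by 150 mm wide (its y), walls 4 mm thick and 18 mm high, floor 4 mm thick. Origin at its centre on the table. It lies to the left or the right of the rack.
- pan (a point): centre of the top of the balance's rigid round steel pan, 58 mm above the table; z up. Pan 110 mm across, with an engraved ring 48 mm across round its centre. The balance, fixed, is a white box 48 mm high reaching 130 mm from the pan's centre to its front (its -x: display and keys), 70 mm to its back, 75 mm to each side. It is on the side of the rack where the tray is not.
- calculator: bystander: black pocket calculator lying flat, loose, 150 (its x) x 78 x 14 mm, origin at the centre of its underside. Leave alone.
- stopwatch: bystander: black round stopwatch lying flat, loose, 62 mm across, 17 mm high, with a steel crown at its +x side; origin at the centre of its underside. Leave alone.

How it is judged:
By the outcome, as a careful person would: the job done as asked, in the order asked, and still so for the second after the job is handed in, with the robot touching nothing.
It also fails if it takes over 144 s, if anything falls off the work surface, if the arm or the gripper's body presses on something with over 40 N, if the wrist force passes 120 N, or if a joint passes its speed limit or range.

## Robot

A 6-joint arm with a two-finger parallel gripper is mounted at the origin on the work surface. World frame = base frame: x ahead of the robot, y to its left, z up, the work surface at z = 0. Lengths are in m, angles in degrees, forces in N, time in s.
With the tool pointing down it reaches from about 0.4 to 0.825 m from the base axis. Payload 7 kg.
Tool frame: the origin (TCP) lies midway between the tips of the shut fingers; the grasp point (between the pads) lies r.tcp_to_grasp behind it (r.tcp_to_grasp is the distance from the TCP to the grasp point, in m); x points along the fingers, y is the direction in which the jaws open and shut, and the axes are right-handed (so a half turn about x gives the same grasp; the last joint's range is limited). The gripper opens to 88 mm and grips with 3 to 60 N. Pads are 19 mm wide; open, the fingers measure 130 mm over their backs; the gripper's body (78 mm by 193 mm) begins 47 mm behind the grasp point.
Start: joints at [-46.633, 20.546, 0.682, 0, -70.136, -16.507], TCP at [0.305, -0.602, 0.227] pointing down, gripper open.
Joint ranges: [-176.03, 176.03], [-82.01, 121.73], [-58.28, 71.71], [-173.87, 95.51], [-174.79, -0.11], [-173.66, 173.66]. Speed limits (degrees/s): [136.94, 136.94, 172.46, 180, 180, 180].

## Interface

Orientations are given as [roll, pitch, yaw] about the fixed x, y, z axes, in that order (R = Rz(yaw) Ry(pitch) Rx(roll)).
In Python, from plant import r gives the robot as it stands.
- The arm moves only by the tool carry_out, never from a script. Its argument "moves" is a list of rows, each a list of 7 numbers: the shift along the world's x, y, z in mm, then the turn, a rotation vector about the world's x, y, z in rad, then the opening in per cent of the stroke, from 0 (shut) to 100 (fully open). In form: [[x, y, z, wx, wy, wz, claw], ...]. A call has 1 to 5 rows; each row is the pose to reach, as a shift and turn from the pose commanded when the call began; what a row does not reach only later rows make up. A row lasts 1/10 s, in which the tool goes at most 50 mm and 8.59 degrees, less where a joint would pass 70% of its speed; a pose out of reach is approached as far as the arm can. A call with a gripper value outside its range is refused whole. The fingers move at their own pace and stop on an object; "squeeze" is the grip in N (left out, the last holds). Time passes only in rows, so rows that repeat a pose let the fingers close. It gives the time, the measured TCP pose, the force and the opening at its end, in the units of the state.
- r.get_state(): the state, without advancing time (a new reading comes with each control period).
- r.capture(name): name is "side" or "top"; returns the picture (384x512x3 uint8, blue, green, red); there is no depth.
- r.camera_params(name): a dict with "K" (3x3 intrinsics, pixels), "rvec" (rotation vector, rad) and "tvec" (3), from world to camera coordinates, as OpenCV has them. Camera axes: x right, y down, z forward; pixel columns grow to the right and rows downward; lengths in m; the calibration is good to about 2 mm. A picture is of the moment at which its call begins. camera_params takes no time and is no camera call.
- r.close_job(): hands the job in, once; it reports no verdict.
The state is a dict: "time_s": time; "joints": joint angles; "qd": joint speeds; "joint_torque": joint torques, N m; "tcp_pos": TCP position; "eef_rot": TCP orientation; "contact_force": force on the tool from outside, world axes, zero at the start; "moment": the same for the moment, N m; "gripper_width": finger opening in m.
Only numpy, scipy, OpenCV 4.12 (cv2) and the standard library are available. Lean on these libraries where they do the work, as an engineer would, in place of code of your own. Each camera call takes 0.05 s, during which the arm holds its last target. There are 200 camera calls.

## Working session

There is one attempt and no reset: what is moved stays moved. The work goes in short steps, Python scripts to look and compute and a tool call to move; the robot and the scene stay as the last step left them, time stands still between calls to the robot, and variables do not carry over. Pictures are saved under pics/ and viewed, about 12 in all and at most 16, crops included, and the job is handed in when it is done.

Besides the shell and the picture viewer there is one more tool, called after "Call:" as name(argument=value, ...), one argument or row to a line, values as JSON. carry_out: Moves the arm, as the interface text tells. Its arguments: {"type":"object","properties":{"moves":{"type":"array"},"squeeze":{"type":"number"}},"required":["moves"]}

```bash
ls; mkdir -p pics
python3 - <<'E'
from plant import r
import cv2
for n in("top","side"):
    cv2.imwrite(f"pics/{n}0.png",r.capture(n)); print(n,r.camera_params(n))
print(r.get_state(), r.tcp_to_grasp)
E
```

```text
pics
top {'K': array([[378.51651893,   0.        , 257.58114433],
       [  0.        , 378.51651893, 184.45470716],
       [  0.        ,   0.        ,   1.        ]]), 'rvec': array([ 2.17297121, -2.12147185,  0.17121282]), 'tvec': array([-1.54110155e-04,  6.26230964e-01,  9.23163351e-01])}
side {'K': array([[405.28681668,   0.        , 259.84520385],
       [  0.        , 405.28681668, 189.35323012],
       [  0.        ,   0.        ,   1.        ]]), 'rvec': array([ 0.69825183, -2.58427122,  1.21918808]), 'tvec': array([0.53331006, 0.24150753, 0.64459877])}
{'time_s': 0.1, 'joints': array([-4.66348052e+01,  2.05864230e+01,  6.40480105e-01, -1.63167590e-02,
       -7.01371007e+01, -1.65071814e+01]), 'qd': array([-0.08233092, -0.02965138,  0.07753919,  0.07184451,  0.0281539 ,
       -0.05894809]), 'joint_torque': array([-4.76956266e-04, -5.84165311e+01,  2.93751258e+01,  7.01552153e+00,
        1.01535057e-02, -4.69321947e-05]), 'tcp_pos': array([ 0.30473094, -0.60181762,  0.22574217]), 'eef_rot': array([ 96.04277307,  89.91555112, 122.89523145]), 'contact_force': array([-0.79668443,  0.00366254,  0.2742202 ]), 'moment': array([ 0.02665565, -0.01925955, -0.02624934]), 'gripper_width': 0.08791249578447344} 0.0188
```

View pics/top0.png

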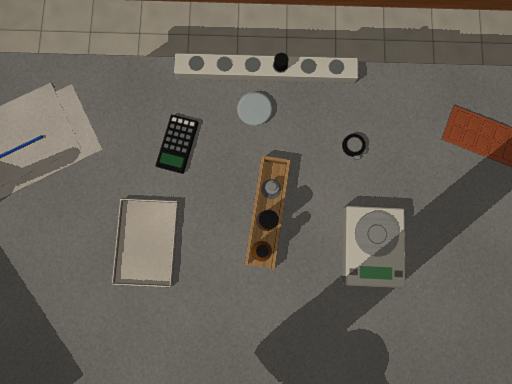

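View pics/side0.png

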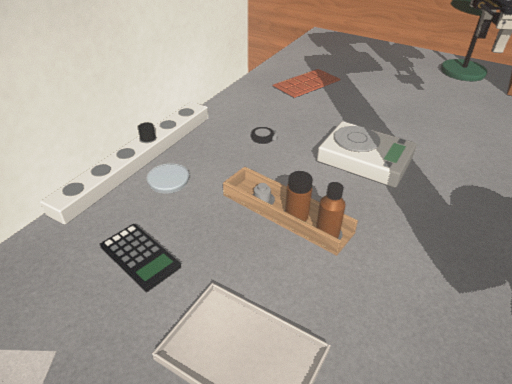

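The front place holds the bottle (top view 262,250), the middle the jar (268,219) and the back the weight (272,187). The tray is on the left (145,243) and the balance on the right (pan at 377,234). Next I'll enlarge the details.

```bash
cat > h.py <<'E'
import cv2, numpy as np
from plant import r
def cam(n):
    p=r.camera_params(n); R=cv2.Rodrigues(p["rvec"])[0]; return p["K"],R,np.ravel(p["tvec"])
def ray(n,uv):
    K,R,t=cam(n); return -R.T@t, R.T@np.linalg.inv(K)@np.array([uv[0],uv[1],1.])
def onz(n,uv,z):
    c,d=ray(n,uv); return c+d*(z-c[2])/d[2]
def proj(n,P):
    p=r.camera_params(n); return cv2.projectPoints(np.float64(P).reshape(-1,3),p["rvec"],p["tvec"],p["K"],None)[0].reshape(-1,2)
def crop(img,u0,v0,w,h,k): return cv2.resize(img[v0:v0+h,u0:u0+w],None,fx=k,fy=k,interpolation=cv2.INTER_CUBIC)
E
python3 - <<'E'
from h import *
t=cv2.imread("pics/top0.png"); s=cv2.imread("pics/side0.png")
a=crop(t,235,150,70,130,4); b=crop(t,335,200,80,95,4); c=crop(s,215,165,150,85,5)
print(a.shape,b.shape)
o=np.zeros((520,610,3),np.uint8); o[:,:280]=a; o[:380,285:605]=b; cv2.imwrite("pics/c1.png",o); cv2.imwrite("pics/c2.png",c)
for n in("top","side"): print(n,-cam(n)[1].T@cam(n)[2])
E
```

```text
(520, 280, 3) (380, 320, 3)
top [0.48070638 0.02171194 1.0064024 ]
side [0.30486219 0.56610355 0.58722985]
```

View pics/c1.png

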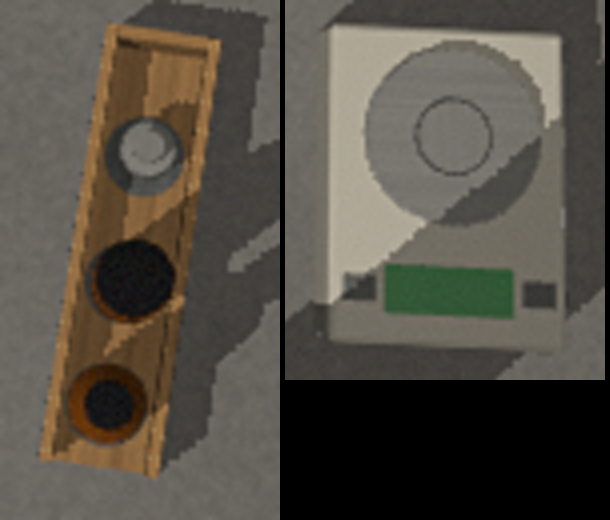

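View pics/c2.png

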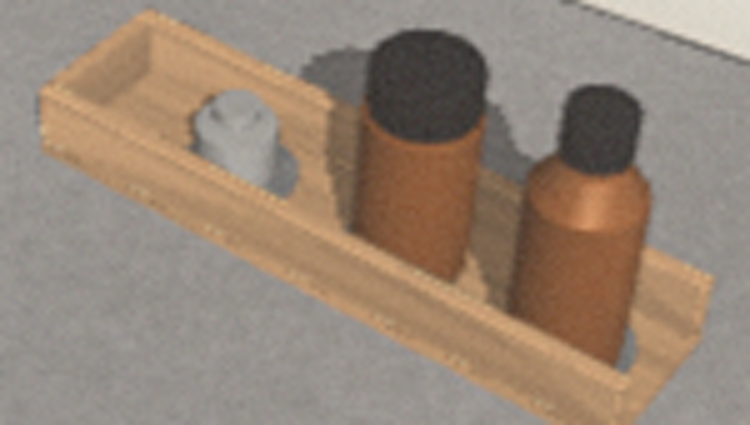

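```bash
cat > m.py <<'E'
from h import *
t=cv2.imread("pics/top0.png"); s=cv2.imread("pics/side0.png")
def blob(mask,box):
    u0,v0,u1,v1=box; m=np.zeros_like(mask); m[v0:v1,u0:u1]=mask[v0:v1,u0:u1]
    n,l,st,c=cv2.connectedComponentsWithStats(m.astype(np.uint8)); i=1+np.argmax(st[1:,4])
    ct=max(cv2.findContours((l==i).astype(np.uint8),0,1)[0],key=len)
    return c[i],st[i],cv2.minEnclosingCircle(ct)
P=lambda U,V,u0,v0,k:((U+.5)/k-.5+u0,(V+.5)/k-.5+v0)
hsv=cv2.cvtColor(t,cv2.COLOR_BGR2HSV); dk=(t.max(2)<48)
for nm,box,z in(("jar",(255,205,283,232),.106),("bottle",(252,238,273,262),.126)):
    b=blob(dk,box); print(nm,b, onz("top",b[0],z).round(4), onz("top",b[2][0],z).round(4))
# weight: knob pick in top
print("weight body top", onz("top",P(149,149,235,150,4),.032).round(4))
q=[P(*p,235,150,4) for p in((109,25),(220,40),(156,475),(41,458))]
Q=np.array([onz("top",p,.036)[:2] for p in q]); print("rack corners",Q.round(4).tolist())
b_,f_=(Q[0]+Q[1])/2,(Q[2]+Q[3])/2; ax=(b_-f_); print("len",np.linalg.norm(ax),np.linalg.norm(Q[0]-Q[1])); ax/=np.linalg.norm(ax)
o=(b_+f_)/2-ax*.0225; print("rack yaw",np.degrees(np.arctan2(ax[1],ax[0])),"origin",o)
for x in(-.08,0,.085): print("place",x,o+ax*x)
# pan
print("pan ring",onz("top",P(454-285,136,335,200,4),.058).round(4),"disc",onz("top",P(454-285,133,335,200,4),.058).round(4))
for p in((330,25),(562,35),(560,350),(328,340)): print("bal corner",onz("top",P(p[0]-285,p[1],335,200,4),.048).round(4))
for p in((121,200),(178,201),(172,287),(113,285)): print("tray corner",onz("top",p,.018).round(4))
# side cap tops
for nm,(U,V),z in(("jar",(427,62),.106),("bottle",(601,103),.126),("wt",(245,104),.042)): print("side",nm,onz("side",P(U,V,215,165,5),z).round(4))
E
python3 m.py
```

```text
jar (array([268.11589404, 219.00662252]), array([258, 210,  21,  20, 302], dtype=int32), ((267.8688049316406, 219.12411499023438), 10.351572036743164)) [ 0.5348 -0.0116  0.106 ] [ 0.5345 -0.0111  0.106 ]
bottle (array([262.18461538, 250.27692308]), array([256, 243,  14,  14, 130], dtype=int32), ((262.5, 249.5), 7.382511615753174)) [0.4618 0.0013 0.126 ] [0.4636 0.0007 0.126 ]
weight body top [ 0.6229 -0.0226  0.032 ]
rack corners [[0.7038, 0.0053], [0.6956, -0.0677], [0.4158, -0.0304], [0.4246, 0.042]]
len 0.2819944534467967 0.07340860468685946
rack yaw -7.5372759464493955 origin [ 0.53764309 -0.00974852]
place -0.08 [0.45833431 0.00074517]
place 0 [ 0.53764309 -0.00974852]
place 0.085 [ 0.62190867 -0.02089808]
pan ring [ 0.5078 -0.2853  0.058 ] disc [ 0.5097 -0.2854  0.058 ]
bal corner [ 0.5764 -0.2111  0.048 ]
bal corner [ 0.5736 -0.3591  0.048 ]
bal corner [ 0.3784 -0.3511  0.048 ]
bal corner [ 0.3813 -0.2076  0.048 ]
tray corner [0.5805 0.3707 0.018 ]
tray corner [0.5815 0.2219 0.018 ]
tray corner [0.3626 0.2251 0.018 ]
tray corner [0.3643 0.3743 0.018 ]
side jar [ 0.5347 -0.0131  0.106 ]
side bottle [4.606e-01 1.000e-04 1.260e-01]
side wt [ 0.6193 -0.0236  0.042 ]
```

```bash
cat >> h.py <<'E'
from scipy.spatial.transform import Rotation as Ro
def st():
    s=r.get_state(); M=Ro.from_euler("xyz",s["eef_rot"],degrees=True).as_matrix()
    print("t %.2f tcp %s g %.4f F %s"%(s["time_s"],(s["tcp_pos"]*1000).round(1),s["gripper_width"],s["contact_force"].round(1)),
      "yaw_y %.2f"%np.degrees(np.arctan2(M[1,1],M[0,1])),"x",M[:,0].round(4),"j",s["joints"].round(1)); return s,M
E
python3 -c "
from h import *
st();r.capture('top');st()"
```

```text
t 0.10 tcp [ 304.7 -601.8  225.7] g 0.0879 F [-0.8  0.   0.3] yaw_y 116.85 x [-8.0e-04  1.2e-03 -1.0e+00] j [-46.6  20.6   0.6  -0.  -70.1 -16.5]
t 0.15 tcp [ 304.8 -601.8  225.8] g 0.0875 F [-0.4  0.6  0.3] yaw_y 116.85 x [-7.0e-04  1.1e-03 -1.0e+00] j [-46.6  20.6   0.6  -0.  -70.1 -16.5]
```

Call:
carry_out(
  moves=[
    [10, 40, 0, 0, 0, 0, 100],
    [20, 80, 0, 0, 0, 0, 100],
    [30, 120, 0, 0, 0, 0, 100],
    [40, 160, 0, 0, 0, 0, 100],
    [50, 200, 0, 0, 0, 0, 100],
  ],
)

```text
time_s: 0.65
tcp_pos: [0.3549, -0.4006, 0.2263]
eef_rot: [104.5, 90.0, 131.3]
contact_force: [0.4, -0.6, 0.7]
gripper_width: 0.0877
```

Call:
carry_out(
  moves=[
    [11, 40, 0, 0, 0, -0.06, 100],
    [21, 80, 0, 0, 0, -0.12, 100],
    [32, 120, 0, 0, 0, -0.18, 100],
    [42, 160, 0, 0, 0, -0.24, 100],
    [53, 200, 0, 0, 0, -0.3, 100],
  ],
)

```text
time_s: 1.15
tcp_pos: [0.4079, -0.2006, 0.2266]
eef_rot: [5.4, 90.0, 14.9]
contact_force: [0.3, 0.2, 1.4]
gripper_width: 0.0876
```

Call:
carry_out(
  moves=[
    [11, 40, 0, 0, 0, -0.06, 100],
    [21, 80, 0, 0, 0, -0.12, 100],
    [32, 120, 0, 0, 0, -0.18, 100],
    [42, 160, 0, 0, 0, -0.24, 100],
    [53, 202, 0, 0, 0, -0.3, 100],
  ],
)

```text
time_s: 1.65
tcp_pos: [0.4608, 0.0015, 0.2267]
eef_rot: [40.2, 90.0, 32.5]
contact_force: [1.3, -0.4, 0.4]
gripper_width: 0.0877
```

Call:
carry_out(
  moves=[
    [0, 0, -10, 0, 0, 0, 100],
    [0, 0, -25, 0, 0, 0, 100],
    [0, 0, -40, 0, 0, 0, 100],
    [0, 0, -50, 0, 0, 0, 100],
    [0, 0, -50, 0, 0, 0, 100],
  ],
)

```text
time_s: 2.15
tcp_pos: [0.4599, -0.0007, 0.1752]
eef_rot: [-154.8, 89.8, -162.3]
contact_force: [-1.0, 0.1, -0.1]
gripper_width: 0.0875
```

```bash
python3 -c "
from h import *
s,M=st();t=r.capture('top');d=r.capture('side');cv2.imwrite('pics/t1.png',t)
p=s['tcp_pos'];print(proj('top',p),proj('side',p))
o=np.zeros((600,800,3),np.uint8);o[:480,:360]=crop(t,210,180,90,120,4);o[:600,365:800]=crop(d,280,120,87,120,5);cv2.imwrite('pics/c3.png',o)"
```

```text
t 2.15 tcp [459.9  -0.7 175.2] g 0.0875 F [-1.   0.1 -0.1] yaw_y 82.46 x [-2.6e-03 -8.0e-04 -1.0e+00] j [  24.5    2.5  -29.6   -0.   -58.  -122.1]
[[263.62608271 251.67379468]] [[339.27429557 163.11101437]]
```

View pics/c3.png

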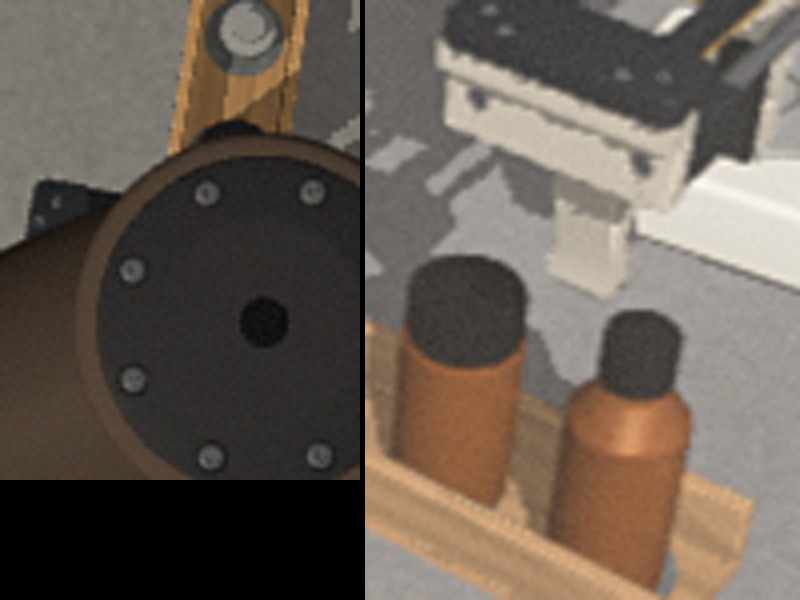

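Call:
carry_out(
  moves=[
    [0, 0, -20, 0, 0, 0, 100],
    [0, 0, -40, 0, 0, 0, 100],
    [0, 0, -60, 0, 0, 0, 100],
    [0, 0, -80, 0, 0, 0, 100],
    [0, 0, -80, 0, 0, 0, 100],
  ],
)

```text
time_s: 2.75
tcp_pos: [0.4598, -0.0007, 0.0952]
eef_rot: [-154.0, 89.8, -161.6]
contact_force: [-0.6, 0.2, 0.7]
gripper_width: 0.0875
```

Call:
carry_out(
  moves=[
    [0, 0, -8, 0, 0, 0, 100],
    [0, 0, -16, 0, 0, 0, 100],
    [0, 0, -24, 0, 0, 0, 100],
    [0, 0, -28, 0, 0, 0, 100],
    [0, 0, -28, 0, 0, 0, 100],
  ],
)

```text
time_s: 3.25
tcp_pos: [0.4606, -0.0003, 0.0681]
eef_rot: [-150.2, 89.9, -157.7]
contact_force: [-0.0, 0.3, -0.5]
gripper_width: 0.0876
```

```bash
python3 -c "
from h import *
s,M=st();d=r.capture('side');cv2.imwrite('pics/s2.png',d);st()
cv2.imwrite('pics/c4.png',crop(d,270,130,120,115,5))"
```

```text
t 3.25 tcp [ 4.606e+02 -3.000e-01  6.810e+01] g 0.0876 F [-0.   0.3 -0.5] yaw_y 82.48 x [-1.e-03 -4.e-04 -1.e+00] j [  24.6   10.4  -37.6   -0.   -42.1 -122.1]
t 3.30 tcp [ 4.609e+02 -2.000e-01  6.850e+01] g 0.0879 F [-0.4  0.5  0.2] yaw_y 82.49 x [-4.e-04 -3.e-04 -1.e+00] j [  24.6   10.4  -37.5    0.   -42.1 -122.1]
```

View pics/c4.png

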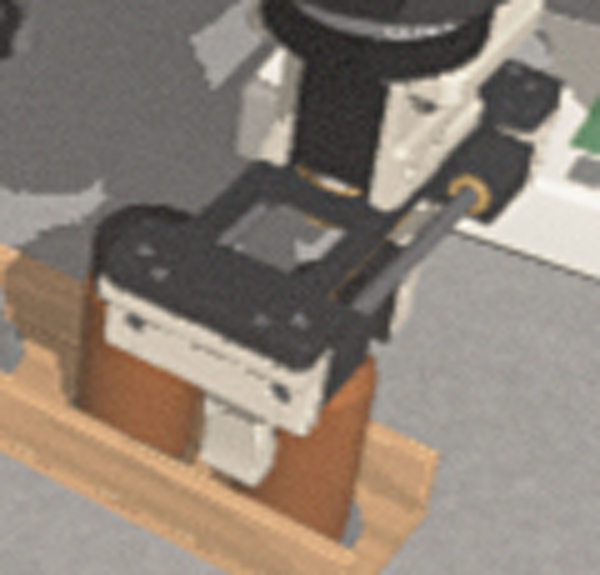

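Call:
carry_out(
  moves=[
    [0, 1, -3, 0, 0, 0, 80],
    [0, 1, -3, 0, 0, 0, 64],
    [0, 1, -3, 0, 0, 0, 60],
    [0, 1, -3, 0, 0, 0, 58],
    [0, 1, -3, 0, 0, 0, 58],
  ],
  squeeze=20,
)

```text
time_s: 3.8
tcp_pos: [0.4611, 0.0009, 0.0657]
eef_rot: [24.6, 90.0, 17.1]
contact_force: [-0.0, -0.4, -0.1]
gripper_width: 0.0544
```

```bash
python3 -c "
from h import *
st();cv2.imwrite('pics/s3.png',r.capture('side'))"
```

```text
t 3.80 tcp [461.1   0.9  65.7] g 0.0544 F [-0.  -0.4 -0.1] yaw_y 82.49 x [ 2.e-04  1.e-04 -1.e+00] j [  24.7   10.6  -37.7    0.   -41.6 -122.2]
```

Call:
carry_out(
  moves=[
    [0, 0, 0, 0, 0, 0, 54],
    [0, 0, 0, 0, 0, 0, 48],
    [0, 0, 0, 0, 0, 0, 44],
    [0, 0, 0, 0, 0, 0, 44],
    [0, 0, 0, 0, 0, 0, 44],
  ],
  squeeze=20,
)

```text
time_s: 4.35
tcp_pos: [0.4613, 0.0011, 0.0657]
eef_rot: [34.0, 90.0, 26.5]
contact_force: [-0.1, 3.8, 2.2]
gripper_width: 0.0468
```

```bash
python3 -c "
from h import *
st();cv2.imwrite('pics/s4.png',r.capture('side'))
I=[cv2.cvtColor(cv2.imread('pics/s%d.png'%k),cv2.COLOR_BGR2GRAY).astype(np.float32)[212:240,325:348] for k in(2,3,4)]
print([cv2.phaseCorrelate(a,b) for a,b in((I[0],I[1]),(I[1],I[2]))])"
```

```text
t 4.35 tcp [461.3   1.1  65.7] g 0.0468 F [-0.1  3.8  2.2] yaw_y 82.49 x [ 7.e-04  3.e-04 -1.e+00] j [  24.7   10.6  -37.7   -0.   -41.6 -122.2]
[((-0.17068724742768104, -0.11215815061499512), 0.7160539795955022), ((-0.020927377624072818, -0.03772388877774624), 0.9798766275246938)]
```

Call:
carry_out(
  moves=[
    [0, 0, 4, 0, 0, 0, 44],
    [0, 0, 14, 0, 0, 0, 44],
    [0, 0, 32, 0, 0, 0, 44],
    [0, 0, 50, 0, 0, 0, 44],
    [0, 0, 60, 0, 0, 0, 44],
  ],
)

```text
time_s: 4.9
tcp_pos: [0.4612, 0.0007, 0.1272]
eef_rot: [19.4, 89.9, 11.9]
contact_force: [-0.0, 0.4, -2.9]
gripper_width: 0.0469
```

Call:
carry_out(
  moves=[
    [0, 5, 0, 0, 0, 0, 44],
    [-2, 17, 0, 0, 0, 0, 44],
    [-5, 37, 0, 0, 0, 0, 44],
    [-9, 62, 0, 0, 0, 0, 44],
    [-12, 87, 0, 0, 0, 0, 44],
  ],
)

```text
time_s: 5.4
tcp_pos: [0.4478, 0.0889, 0.1245]
eef_rot: [-147.7, 89.9, -155.2]
contact_force: [0.4, 0.5, -2.2]
gripper_width: 0.0471
```

Call:
carry_out(
  moves=[
    [-4, 25, 0, 0, 0, 0, 44],
    [-8, 50, 0, 0, 0, 0, 44],
    [-12, 75, 0, 0, 0, 0, 44],
    [-15, 100, 0, 0, 0, 0, 44],
    [-18, 125, 0, 0, 0, 0, 44],
  ],
)

```text
time_s: 5.9
tcp_pos: [0.4296, 0.2141, 0.1244]
eef_rot: [-131.2, 89.9, -138.7]
contact_force: [1.1, -0.2, -2.4]
gripper_width: 0.047
```

Call:
carry_out(
  moves=[
    [-3, 25, 0, 0, 0, 0, 44],
    [-6, 50, 0, 0, 0, 0, 44],
    [-9, 70, 0, 0, 0, 0, 44],
    [-11, 82, 0, 0, 0, 0, 44],
    [-11, 85, 0, 0, 0, 0, 44],
  ],
)

```text
time_s: 6.4
tcp_pos: [0.4193, 0.2989, 0.125]
eef_rot: [-119.6, 89.9, -127.0]
contact_force: [-1.2, 0.1, -2.9]
gripper_width: 0.0472
```

```bash
python3 -c "
from h import *
st();d=r.capture('side');cv2.imwrite('pics/s5.png',d)
cv2.imwrite('pics/c5.png',crop(d,150,130,230,254,2))"
```

```text
t 6.40 tcp [419.3 298.9 125. ] g 0.0472 F [-1.2  0.1 -2.9] yaw_y 82.56 x [-6.e-04 -8.e-04 -1.e+00] j [  57.3   10.9  -27.3   -0.   -51.9 -154.8]
```

View pics/c5.png

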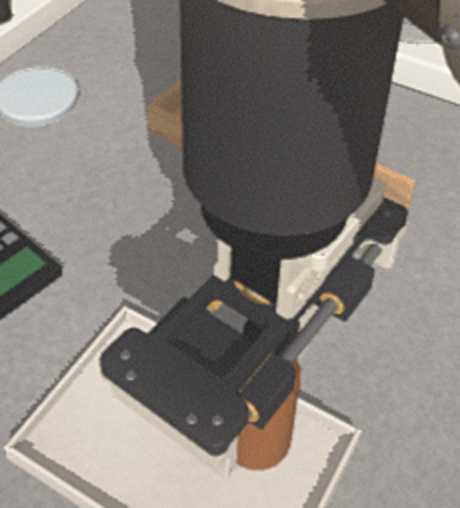

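The bottle hangs upright over the front half of the tray (crop 268,440). I'll lower it until it touches.

Call:
carry_out(
  moves=[
    [0, 0, -5, 0, 0, 0, 44],
    [0, 0, -20, 0, 0, 0, 44],
    [0, 0, -38, 0, 0, 0, 44],
    [0, 0, -52, 0, 0, 0, 44],
    [0, 0, -57, 0, 0, 0, 44],
  ],
)

```text
time_s: 6.95
tcp_pos: [0.4194, 0.296, 0.067]
eef_rot: [-121.7, 89.8, -129.3]
contact_force: [-0.5, -0.6, -3.1]
gripper_width: 0.0471
```

Call:
carry_out(
  moves=[
    [0, 0, -1, 0, 0, 0, 44],
    [0, 0, -1.5, 0, 0, 0, 44],
    [0, 0, -2, 0, 0, 0, 44],
    [0, 0, -2, 0, 0, 0, 44],
  ],
)

```text
time_s: 7.35
tcp_pos: [0.4202, 0.2981, 0.0671]
eef_rot: [62.6, 89.9, 55.1]
contact_force: [-1.0, 0.9, -2.9]
gripper_width: 0.0471
```

Call:
carry_out(
  moves=[
    [0, 0, -0.5, 0, 0, 0, 44],
    [0, 0, -1, 0, 0, 0, 44],
    [0, 0, -1, 0, 0, 0, 44],
    [0, 0, -1, 0, 0, 0, 44],
  ],
)

```text
time_s: 7.75
tcp_pos: [0.4199, 0.2979, 0.0656]
eef_rot: [64.8, 90.0, 57.3]
contact_force: [-0.6, 0.2, -3.4]
gripper_width: 0.0475
```

Call:
carry_out(
  moves=[
    [0, 0, -0.5, 0, 0, 0, 44],
    [0, 0, -1, 0, 0, 0, 44],
    [0, 0, -1.5, 0, 0, 0, 44],
    [0, 0, -1.5, 0, 0, 0, 44],
  ],
)

```text
time_s: 8.15
tcp_pos: [0.4199, 0.2978, 0.0639]
eef_rot: [-124.0, 90.0, -131.5]
contact_force: [-0.4, 0.1, -1.9]
gripper_width: 0.0472
```

Call:
carry_out(
  moves=[
    [0, 0, -0.5, 0, 0, 0, 44],
    [0, 0, -1, 0, 0, 0, 44],
    [0, 0, -1, 0, 0, 0, 44],
  ],
)

```text
time_s: 8.45
tcp_pos: [0.4202, 0.2979, 0.0637]
eef_rot: [16.8, 90.0, 9.3]
contact_force: [-1.8, -1.6, 4.3]
gripper_width: 0.0473
```

Call:
carry_out(
  moves=[
    [0, 0, 0, 0, 0, 0, 60],
    [0, 0, 0, 0, 0, 0, 80],
    [0, 0, 0, 0, 0, 0, 100],
    [0, 0, 0, 0, 0, 0, 100],
    [0, 0, 6, 0, 0, 0, 100],
  ],
)

```text
time_s: 8.95
tcp_pos: [0.4196, 0.2974, 0.0686]
eef_rot: [-120.7, 89.9, -128.3]
contact_force: [-0.1, 1.2, 0.4]
gripper_width: 0.0787
```

Call:
carry_out(
  moves=[
    [0, 0, 20, 0, 0, 0, 100],
    [0, 0, 40, 0, 0, 0, 100],
    [0, 0, 60, 0, 0, 0, 100],
    [0, 0, 80, 0, 0, 0, 100],
    [0, 0, 90, 0, 0, 0, 100],
  ],
)

```text
time_s: 9.45
tcp_pos: [0.4205, 0.2984, 0.1612]
eef_rot: [56.6, 89.8, 49.1]
contact_force: [0.1, -0.3, -0.7]
gripper_width: 0.0876
```

Call:
carry_out(
  moves=[
    [10, -30, 0, 0, 0, 0, 100],
    [20, -60, 0, 0, 0, 0, 100],
    [33, -90, 0, 0, 0, 0, 100],
    [45, -120, 0, 0, 0, 0, 100],
    [57, -155, 0, 0, 0, 0, 100],
  ],
)

```text
time_s: 9.95
tcp_pos: [0.4772, 0.1419, 0.159]
eef_rot: [78.3, 90.0, 70.9]
contact_force: [0.2, 0.9, 0.6]
gripper_width: 0.0879
```

Call:
carry_out(
  moves=[
    [10, -30, 0, 0, 0, 0, 100],
    [20, -60, 0, 0, 0, 0, 100],
    [33, -90, 0, 0, 0, 0, 100],
    [45, -120, 0, 0, 0, 0, 100],
    [58, -155, 0, 0, 0, 0, 100],
  ],
)

```text
time_s: 10.45
tcp_pos: [0.5352, -0.0132, 0.159]
eef_rot: [141.2, 90.0, 133.7]
contact_force: [0.4, -0.5, 0.3]
gripper_width: 0.0877
```

Call:
carry_out(
  moves=[
    [0, 0, -20, 0, 0, 0, 100],
    [0, 0, -40, 0, 0, 0, 100],
    [0, 0, -55, 0, 0, 0, 100],
    [0, 0, -65, 0, 0, 0, 100],
    [0, 0, -65, 0, 0, 0, 100],
  ],
)

```text
time_s: 10.95
tcp_pos: [0.534, -0.0124, 0.0927]
eef_rot: [-157.3, 89.8, -164.8]
contact_force: [0.0, -0.6, 0.0]
gripper_width: 0.0877
```

```bash
python3 -c "
from h import *
st();d=r.capture('side');st();cv2.imwrite('pics/s6.png',d)
cv2.imwrite('pics/c6.png',crop(d,150,130,250,254,2))"
```

```text
t 10.95 tcp [534.  -12.4  92.7] g 0.0877 F [ 0.  -0.6  0. ] yaw_y 82.47 x [-2.7e-03 -7.0e-04 -1.0e+00] j [  19.7   14.9  -27.    -0.   -48.3 -117.2]
t 11.00 tcp [534.7 -12.2  93.7] g 0.0881 F [0.5 0.5 0.5] yaw_y 82.49 x [-1.2e-03 -5.0e-04 -1.0e+00] j [  19.7   14.8  -26.9    0.   -48.3 -117.2]
```

View pics/c6.png

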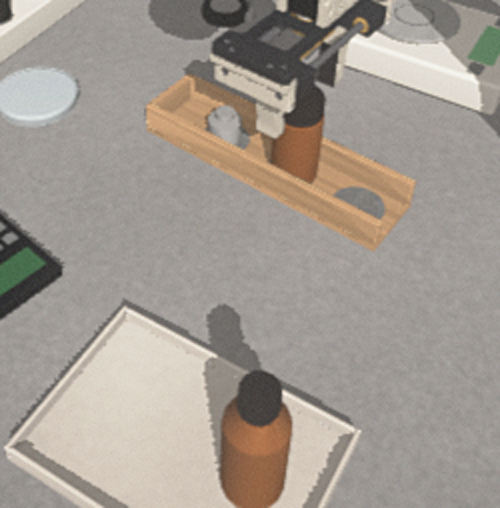

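The bottle stands upright on the tray and the fingers straddle the jar. I'll lower and grip it.

Call:
carry_out(
  moves=[
    [0, 0, -15, 0, 0, 0, 100],
    [0, 0, -30, 0, 0, 0, 85],
    [0, 0, -40, 0, 0, 0, 70],
    [0, 0, -44, 0, 0, 0, 62],
    [0, 0, -44, 0, 0, 0, 62],
  ],
)

```text
time_s: 11.5
tcp_pos: [0.535, -0.0121, 0.0501]
eef_rot: [-138.8, 90.0, -146.3]
contact_force: [-0.7, 0.1, 0.2]
gripper_width: 0.0612
```

Call:
carry_out(
  moves=[
    [0, 0, 0, 0, 0, 0, 62],
    [0, 0, 0, 0, 0, 0, 62],
  ],
)

```text
time_s: 11.7
tcp_pos: [0.5354, -0.012, 0.0508]
eef_rot: [21.3, 89.9, 13.8]
contact_force: [-0.2, 1.1, 0.9]
gripper_width: 0.055
```

```bash
python3 -c "
from h import *
st();cv2.imwrite('pics/s7.png',r.capture('side'))"
```

```text
t 11.70 tcp [535.4 -12.   50.8] g 0.0550 F [-0.2  1.1  0.9] yaw_y 82.49 x [ 1.1e-03  3.0e-04 -1.0e+00] j [  19.7   18.1  -29.5    0.   -42.4 -117.2]
```

Call:
carry_out(
  moves=[
    [0, 0, 0, 0, 0, 0, 56],
    [0, 0, 0, 0, 0, 0, 50],
    [0, 0, 0, 0, 0, 0, 46],
    [0, 0, 0, 0, 0, 0, 46],
    [0, 0, 0, 0, 0, 0, 46],
  ],
)

```text
time_s: 12.25
tcp_pos: [0.5353, -0.012, 0.0504]
eef_rot: [21.5, 90.0, 14.0]
contact_force: [0.1, 1.6, 5.5]
gripper_width: 0.0499
```

```bash
python3 -c "
from h import *
st();cv2.imwrite('pics/s8.png',r.capture('side'))
I=[cv2.cvtColor(cv2.imread('pics/s%d.png'%k),cv2.COLOR_BGR2GRAY).astype(np.float32)[190:222,286:316] for k in(6,7,8)]
print([cv2.phaseCorrelate(a,b) for a,b in((I[0],I[1]),(I[1],I[2]))])"
```

```text
t 12.25 tcp [535.3 -12.   50.4] g 0.0499 F [0.1 1.6 5.5] yaw_y 82.49 x [ 7.e-04  2.e-04 -1.e+00] j [  19.7   18.1  -29.5    0.   -42.4 -117.2]
[((0.6756384250909484, 0.3721489448536808), 0.1192467000335455), ((0.48037640885216426, -0.11695638582979129), 0.8849303310116132)]
```

Call:
carry_out(
  moves=[
    [0, 0, 4, 0, 0, 0, 46],
    [0, 0, 14, 0, 0, 0, 46],
    [0, 0, 32, 0, 0, 0, 46],
    [0, 0, 50, 0, 0, 0, 46],
    [0, 0, 60, 0, 0, 0, 46],
  ],
)

```text
time_s: 12.8
tcp_pos: [0.5353, -0.0122, 0.1117]
eef_rot: [19.4, 89.9, 11.8]
contact_force: [0.6, 0.4, -2.1]
gripper_width: 0.0497
```

Call:
carry_out(
  moves=[
    [0, 5, 0, 0, 0, 0, 46],
    [0, 17, 0, 0, 0, 0, 46],
    [-1, 37, 0, 0, 0, 0, 46],
    [-1, 62, 0, 0, 0, 0, 46],
    [-2, 87, 0, 0, 0, 0, 46],
  ],
)

```text
time_s: 13.3
tcp_pos: [0.5322, 0.0761, 0.1089]
eef_rot: [-151.5, 89.9, -159.0]
contact_force: [0.8, 0.1, -1.6]
gripper_width: 0.0496
```

Call:
carry_out(
  moves=[
    [0, 27, 0, 0, 0, 0, 46],
    [0, 54, 0, 0, 0, 0, 46],
    [-1, 81, 0, 0, 0, 0, 46],
    [-1, 108, 0, 0, 0, 0, 46],
    [-2, 135, 0, 0, 0, 0, 46],
  ],
)

```text
time_s: 13.8
tcp_pos: [0.5299, 0.2114, 0.1088]
eef_rot: [-138.3, 89.9, -145.8]
contact_force: [0.7, 1.0, -1.8]
gripper_width: 0.0496
```

Call:
carry_out(
  moves=[
    [0, 25, 0, 0, 0, 0, 46],
    [0, 50, 0, 0, 0, 0, 46],
    [-1, 72, 0, 0, 0, 0, 46],
    [-1, 85, 0, 0, 0, 0, 46],
    [-1, 88, 0, 0, 0, 0, 46],
  ],
)

```text
time_s: 14.3
tcp_pos: [0.5295, 0.2993, 0.1094]
eef_rot: [-128.8, 90.0, -136.2]
contact_force: [0.4, -1.1, -2.1]
gripper_width: 0.0494
```

Call:
carry_out(
  moves=[
    [0, 0, -5, 0, 0, 0, 46],
    [0, 0, -20, 0, 0, 0, 46],
    [0, 0, -38, 0, 0, 0, 46],
    [0, 0, -52, 0, 0, 0, 46],
    [0, 0, -58, 0, 0, 0, 46],
  ],
)

```text
time_s: 14.8
tcp_pos: [0.5293, 0.2963, 0.0503]
eef_rot: [-130.1, 89.8, -137.7]
contact_force: [0.1, 0.1, -2.6]
gripper_width: 0.0497
```

Call:
carry_out(
  moves=[
    [0, 0, -1, 0, 0, 0, 46],
    [0, 0, -2, 0, 0, 0, 46],
    [0, 0, -3, 0, 0, 0, 46],
    [0, 0, -3, 0, 0, 0, 46],
  ],
)

```text
time_s: 15.2
tcp_pos: [0.5302, 0.2981, 0.0496]
eef_rot: [52.3, 89.9, 44.7]
contact_force: [-0.5, 0.6, -2.0]
gripper_width: 0.0492
```

Call:
carry_out(
  moves=[
    [0, 0, -0.5, 0, 0, 0, 46],
    [0, 0, -1, 0, 0, 0, 46],
    [0, 0, -1, 0, 0, 0, 46],
  ],
)

```text
time_s: 15.5
tcp_pos: [0.5301, 0.2981, 0.0485]
eef_rot: [46.6, 90.0, 39.1]
contact_force: [-0.8, -0.2, 0.6]
gripper_width: 0.0496
```

Call:
carry_out(
  moves=[
    [0, 0, -0.5, 0, 0, 0, 46],
    [0, 0, -0.5, 0, 0, 0, 46],
    [0, 0, -0.5, 0, 0, 0, 46],
  ],
)

```text
time_s: 15.8
tcp_pos: [0.5302, 0.2981, 0.0485]
eef_rot: [36.7, 90.0, 29.2]
contact_force: [-2.8, -1.2, 5.8]
gripper_width: 0.0498
```

Call:
carry_out(
  moves=[
    [0, 0, 0, 0, 0, 0, 60],
    [0, 0, 0, 0, 0, 0, 80],
    [0, 0, 0, 0, 0, 0, 100],
    [0, 0, 0, 0, 0, 0, 100],
    [0, 0, 6, 0, 0, 0, 100],
  ],
)

```text
time_s: 16.3
tcp_pos: [0.5295, 0.2974, 0.0529]
eef_rot: [-129.9, 89.9, -137.5]
contact_force: [-0.0, -0.2, -0.8]
gripper_width: 0.0786
```

Call:
carry_out(
  moves=[
    [0, 0, 20, 0, 0, 0, 100],
    [0, 0, 40, 0, 0, 0, 100],
    [0, 0, 60, 0, 0, 0, 100],
    [0, 0, 80, 0, 0, 0, 100],
    [0, 0, 90, 0, 0, 0, 100],
  ],
)

```text
time_s: 16.8
tcp_pos: [0.5307, 0.2984, 0.1459]
eef_rot: [46.5, 89.8, 39.0]
contact_force: [-0.3, 0.1, -1.1]
gripper_width: 0.0874
```

```bash
python3 -c "
from h import *
st();t=r.capture('top');d=r.capture('side');cv2.imwrite('pics/t9.png',t);cv2.imwrite('pics/s9.png',d)
o=np.zeros((600,800,3),np.uint8);o[:400,:400]=crop(t,252,167,40,40,10);o[:400,400:800]=crop(d,245,175,40,40,10);o[400:600,:266]=crop(t,100,190,133,100,2);o[400:600,270:750]=crop(d,150,250,240,100,2);cv2.imwrite('pics/c7.png',o)"
```

```text
t 16.80 tcp [530.7 298.4 145.9] g 0.0874 F [-0.3  0.1 -1.1] yaw_y 82.50 x [ 0.0022  0.0018 -1.    ] j [  47.7   17.9  -14.4    0.   -57.6 -145.2]
```

View pics/c7.png

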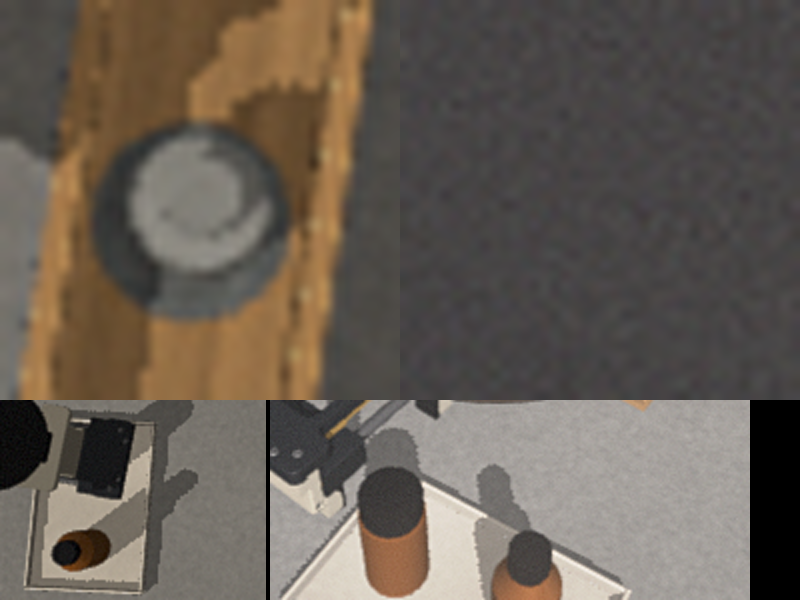

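```bash
python3 -c "
from h import *
print('body',onz('top',(271.65,186.85),.031),'knob',onz('top',(271.6,185.9),.042))
print('pad',onz('top',(270.7,188.7),.006))"
```

```text
body [ 0.62309457 -0.02203714  0.031     ] knob [ 0.62395848 -0.02137134  0.042     ]
pad [ 0.62169168 -0.02070981  0.006     ]
```

Call:
carry_out(
  moves=[
    [6, -21, 0, 0, 0, 0.1, 100],
    [12, -42, 0, 0, 0, 0.2, 100],
    [18, -64, 0, 0, 0, 0.3, 100],
    [24, -86, 0, 0, 0, 0.41, 100],
    [30, -107, 0, 0, 0, 0.52, 100],
  ],
)

```text
time_s: 17.4
tcp_pos: [0.5595, 0.1896, 0.1422]
eef_rot: [-173.4, 89.9, -150.8]
contact_force: [0.9, -0.2, -1.5]
gripper_width: 0.0879
```

Call:
carry_out(
  moves=[
    [6, -21, 0, 0, 0, 0.1, 100],
    [12, -42, 0, 0, 0, 0.2, 100],
    [18, -64, 0, 0, 0, 0.3, 100],
    [24, -86, 0, 0, 0, 0.41, 100],
    [30, -107, 0, 0, 0, 0.52, 100],
  ],
)

```text
time_s: 17.9
tcp_pos: [0.5894, 0.0827, 0.1422]
eef_rot: [144.3, 89.9, -163.4]
contact_force: [0.0, 0.1, -0.5]
gripper_width: 0.0877
```

Call:
carry_out(
  moves=[
    [6, -21, 0, 0, 0, 0.1, 100],
    [12, -42, 0, 0, 0, 0.2, 85],
    [18, -64, 0, 0, 0, 0.3, 75],
    [24, -86, 0, 0, 0, 0.42, 70],
    [31, -106, 0, 0, 0, 0.53, 70],
  ],
)

```text
time_s: 18.4
tcp_pos: [0.6203, -0.0233, 0.1421]
eef_rot: [103.6, 89.9, -173.7]
contact_force: [0.4, 0.4, 0.9]
gripper_width: 0.0637
```

Call:
carry_out(
  moves=[
    [0, 0, -10, 0, 0, 0, 70],
    [0, 0, -30, 0, 0, 0, 70],
    [0, 0, -50, 0, 0, 0, 70],
    [0, 0, -65, 0, 0, 0, 70],
    [0, 0, -65, 0, 0, 0, 70],
  ],
)

```text
time_s: 18.9
tcp_pos: [0.6184, -0.0221, 0.0749]
eef_rot: [105.8, 89.7, -171.9]
contact_force: [0.3, -0.0, 0.2]
gripper_width: 0.0616
```

```bash
python3 -c "
from h import *
st();d=r.capture('side');s,_=st();cv2.imwrite('pics/s10.png',d);print(proj('side',s['tcp_pos']))
cv2.imwrite('pics/c8.png',crop(d,205,120,140,110,5))"
```

```text
t 18.90 tcp [618.4 -22.1  74.9] g 0.0616 F [ 0.3 -0.   0.2] yaw_y 172.33 x [-6.e-03 -9.e-04 -1.e+00] j [ 16.   23.1 -17.   -0.1 -50.2 -23.6]
t 18.95 tcp [619.5 -22.1  76.6] g 0.0612 F [0.3 1.  1.3] yaw_y 172.38 x [-3.7e-03 -8.0e-04 -1.0e+00] j [ 16.   23.1 -16.9  -0.  -50.3 -23.6]
[[263.57991035 172.82745716]]
```

View pics/c8.png

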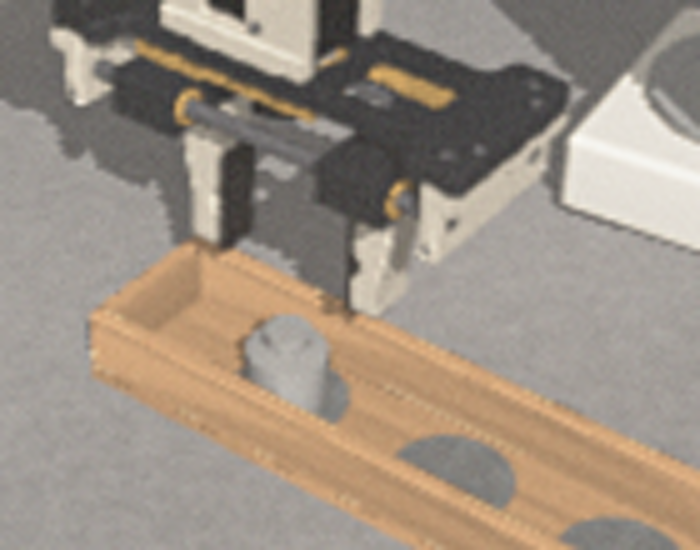

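The jaws lie along the lane, open on either side of the weight (weight in crop at 290,360), and both fingertips clear the walls. I'll descend and grip.

Call:
carry_out(
  moves=[
    [1, 0, -15, 0, 0, 0, 70],
    [1, 0, -30, 0, 0, 0, 70],
    [1, 0, -45, 0, 0, 0, 70],
    [1, 0, -58, 0, 0, 0, 70],
    [1, 0, -62, 0, 0, 0, 70],
  ],
)

```text
time_s: 19.45
tcp_pos: [0.6213, -0.0221, 0.0155]
eef_rot: [107.8, 89.9, -169.8]
contact_force: [-0.7, -0.0, 0.1]
gripper_width: 0.0612
```

Call:
carry_out(
  moves=[
    [0, 0, -2, 0, 0, 0, 60],
    [0, 0, -4, 0, 0, 0, 52],
    [0, 0, -4, 0, 0, 0, 46],
    [0, 0, -4, 0, 0, 0, 40],
    [0, 0, -4, 0, 0, 0, 32],
  ],
)

```text
time_s: 19.95
tcp_pos: [0.6223, -0.0221, 0.0131]
eef_rot: [-71.0, 89.9, 11.4]
contact_force: [0.5, -0.2, 2.5]
gripper_width: 0.0351
```

Call:
carry_out(
  moves=[
    [0, 0, 0, 0, 0, 0, 30],
    [0, 0, 0, 0, 0, 0, 30],
    [0, 0, 0, 0, 0, 0, 30],
  ],
)

```text
time_s: 20.25
tcp_pos: [0.6223, -0.0221, 0.0131]
eef_rot: [-77.0, 90.0, 5.4]
contact_force: [-0.2, 0.9, 4.5]
gripper_width: 0.035
```

Call:
carry_out(
  moves=[
    [0, 0, 5, 0, 0, 0, 30],
    [0, 0, 20, 0, 0, 0, 30],
    [0, 0, 45, 0, 0, 0, 30],
    [0, 0, 75, 0, 0, 0, 30],
    [0, 0, 100, 0, 0, 0, 30],
  ],
)

```text
time_s: 20.75
tcp_pos: [0.6216, -0.0222, 0.1136]
eef_rot: [103.1, 90.0, -174.5]
contact_force: [0.2, -0.3, -0.9]
gripper_width: 0.0352
```

Call:
carry_out(
  moves=[
    [-3, -7, 0, 0, 0, 0, 30],
    [-10, -23, 0, 0, 0, 0, 30],
    [-20, -46, 0, 0, 0, 0, 30],
    [-30, -70, 0, 0, 0, 0, 30],
    [-40, -93, 0, 0, 0, 0, 30],
  ],
)

```text
time_s: 21.25
tcp_pos: [0.5797, -0.1167, 0.1109]
eef_rot: [96.6, 89.8, 179.0]
contact_force: [0.1, -0.8, -1.1]
gripper_width: 0.0352
```

Call:
carry_out(
  moves=[
    [-10, -23, 0, 0, 0, 0, 30],
    [-20, -46, 0, 0, 0, 0, 30],
    [-30, -70, 0, 0, 0, 0, 30],
    [-40, -93, 0, 0, 0, 0, 30],
    [-50, -116, 0, 0, 0, 0, 30],
  ],
)

```text
time_s: 21.75
tcp_pos: [0.5295, -0.2325, 0.111]
eef_rot: [84.1, 89.8, 166.5]
contact_force: [-0.2, -0.2, -2.1]
gripper_width: 0.0354
```

Call:
carry_out(
  moves=[
    [-10, -23, 0, 0, 0, 0, 30],
    [-19, -43, 0, 0, 0, 0, 30],
    [-24, -54, 0, 0, 0, 0, 30],
    [-24, -54, 0, 0, 0, 0, 30],
  ],
)

```text
time_s: 22.15
tcp_pos: [0.5059, -0.2864, 0.1113]
eef_rot: [81.2, 89.9, 163.5]
contact_force: [-0.0, -0.1, -2.2]
gripper_width: 0.0353
```

```bash
python3 -c "
from h import *
st();d=r.capture('side');t=r.capture('top');s,_=st();cv2.imwrite('pics/s11.png',d)
o=np.zeros((420,800,3),np.uint8);o[:,:600]=crop(d,290,80,150,105,4);cv2.imwrite('pics/c9.png',o[:,:600])"
```

```text
t 22.15 tcp [ 505.9 -286.4  111.3] g 0.0353 F [-0.  -0.1 -2.2] yaw_y 172.29 x [-2.4e-03  7.0e-04 -1.0e+00] j [-10.3  17.6 -19.9  -0.  -52.6   2.6]
t 22.25 tcp [ 507.2 -285.3  111.8] g 0.0352 F [-0.8  0.  -1.9] yaw_y 172.37 x [-1.2e-03  5.0e-04 -1.0e+00] j [-10.1  17.6 -19.9  -0.  -52.6   2.5]
```

View pics/c9.png

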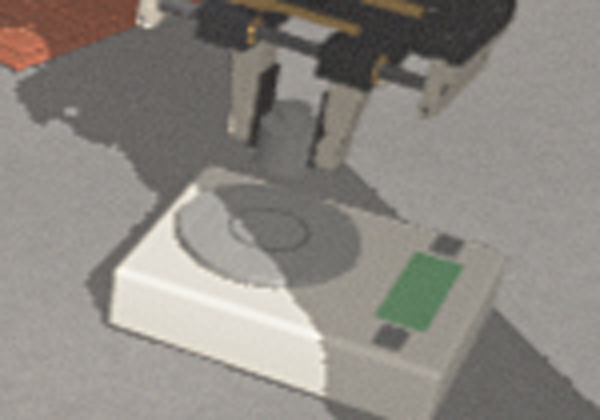

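The weight hangs in the fingers above the pan, with the ring at crop (269,230). Before lowering, I'll cross-check the ring position from the side view.

```bash
python3 -c "
from h import *
print(onz('side',(356.9,137.1),.058)); st()"
```

```text
[ 0.5063574  -0.28611479  0.058     ]
t 22.25 tcp [ 507.2 -285.3  111.8] g 0.0352 F [-0.8  0.  -1.9] yaw_y 172.37 x [-1.2e-03  5.0e-04 -1.0e+00] j [-10.1  17.6 -19.9  -0.  -52.6   2.5]
```

Call:
carry_out(
  moves=[
    [0, 0, -5, 0, 0, 0, 30],
    [0, 0, -15, 0, 0, 0, 30],
    [0, 0, -27, 0, 0, 0, 30],
    [0, 0, -36, 0, 0, 0, 30],
    [0, 0, -41, 0, 0, 0, 30],
  ],
)

```text
time_s: 22.75
tcp_pos: [0.5072, -0.2847, 0.0698]
eef_rot: [82.3, 89.9, 164.8]
contact_force: [0.4, 0.6, -1.6]
gripper_width: 0.0351
```

Call:
carry_out(
  moves=[
    [0, 0, -1, 0, 0, 0, 30],
    [0, 0, -2, 0, 0, 0, 30],
    [0, 0, -3, 0, 0, 0, 30],
    [0, 0, -3, 0, 0, 0, 30],
  ],
)

```text
time_s: 23.15
tcp_pos: [0.5081, -0.2852, 0.0688]
eef_rot: [-96.2, 90.0, -13.7]
contact_force: [-0.3, -0.8, -1.6]
gripper_width: 0.0354
```

Call:
carry_out(
  moves=[
    [0, 0, -1, 0, 0, 0, 30],
    [0, 0, -2, 0, 0, 0, 30],
    [0, 0, -3, 0, 0, 0, 30],
    [0, 0, -3, 0, 0, 0, 30],
  ],
)

```text
time_s: 23.55
tcp_pos: [0.5078, -0.2851, 0.0654]
eef_rot: [77.3, 90.0, 159.7]
contact_force: [0.2, 0.5, -1.5]
gripper_width: 0.0349
```

Call:
carry_out(
  moves=[
    [0, 0, -0.5, 0, 0, 0, 30],
    [0, 0, -1, 0, 0, 0, 30],
    [0, 0, -1, 0, 0, 0, 30],
  ],
)

```text
time_s: 23.85
tcp_pos: [0.508, -0.2852, 0.0651]
eef_rot: [-124.3, 90.0, -41.8]
contact_force: [-1.7, 1.4, 4.2]
gripper_width: 0.0353
```

Call:
carry_out(
  moves=[
    [0, 0, -0.5, 0, 0, 0, 30],
    [0, 0, -0.5, 0, 0, 0, 30],
    [0, 0, -0.5, 0, 0, 0, 30],
  ],
)

```text
time_s: 24.15
tcp_pos: [0.508, -0.2852, 0.065]
eef_rot: [-119.8, 90.0, -37.3]
contact_force: [-3.7, 2.9, 8.7]
gripper_width: 0.0353
```

Call:
carry_out(
  moves=[
    [0, 0, 0.5, 0, 0, 0, 42],
    [0, 0, 0.5, 0, 0, 0, 55],
    [0, 0, 0.5, 0, 0, 0, 75],
    [0, 0, 0.5, 0, 0, 0, 75],
    [0, 0, 6, 0, 0, 0, 75],
  ],
)

```text
time_s: 24.65
tcp_pos: [0.5074, -0.285, 0.0695]
eef_rot: [81.9, 89.9, 164.3]
contact_force: [0.2, 0.0, 0.0]
gripper_width: 0.0626
```

Call:
carry_out(
  moves=[
    [0, 0, 10, 0, 0, 0, 75],
    [0, 0, 25, 0, 0, 0, 75],
    [0, 0, 40, 0, 0, 0, 75],
    [0, 0, 55, 0, 0, 0, 100],
    [0, 0, 69, 0, 0, 0, 100],
  ],
)

```text
time_s: 25.15
tcp_pos: [0.5082, -0.2853, 0.1408]
eef_rot: [-101.1, 89.9, -18.7]
contact_force: [0.7, 0.1, 0.5]
gripper_width: 0.0765
```

Call:
carry_out(
  moves=[
    [1, 39, 0, 0, 0, -0.1, 100],
    [3, 78, 0, 0, 0, -0.21, 100],
    [4, 117, 0, 0, 0, -0.31, 100],
    [6, 156, 0, 0, 0, -0.42, 100],
    [7, 195, 0, 0, 0, -0.52, 100],
  ],
)

```text
time_s: 25.65
tcp_pos: [0.5152, -0.0887, 0.1402]
eef_rot: [-48.9, 89.9, 3.5]
contact_force: [0.6, -0.0, 0.6]
gripper_width: 0.0875
```

Call:
carry_out(
  moves=[
    [1, 39, 0, 0, 0, -0.1, 100],
    [3, 78, 0, 0, 0, -0.21, 100],
    [4, 117, 0, 0, 0, -0.31, 100],
    [6, 156, 0, 0, 0, -0.42, 100],
    [7, 195, 0, 0, 0, -0.52, 100],
  ],
)

```text
time_s: 26.15
tcp_pos: [0.5221, 0.1066, 0.1403]
eef_rot: [1.8, 89.9, 24.4]
contact_force: [1.1, 0.7, 0.5]
gripper_width: 0.0874
```

Call:
carry_out(
  moves=[
    [1, 39, 0, 0, 0, -0.1, 100],
    [3, 78, 0, 0, 0, -0.21, 100],
    [4, 117, 0, 0, 0, -0.31, 100],
    [6, 156, 0, 0, 0, -0.42, 100],
    [8, 193, 0, 0, 0, -0.53, 100],
  ],
)

```text
time_s: 26.65
tcp_pos: [0.53, 0.2998, 0.1402]
eef_rot: [48.1, 89.9, 40.3]
contact_force: [0.9, 0.2, 0.4]
gripper_width: 0.0872
```

```bash
python3 -c "
from h import *
st();t=r.capture('top');d=r.capture('side');s,_=st();cv2.imwrite('pics/t12.png',t);cv2.imwrite('pics/s12.png',d)
o=np.zeros((400,800,3),np.uint8);o[:400,:400]=crop(t,352,208,50,50,8);o[:400,400:]=crop(d,325,105,80,80,5);cv2.imwrite('pics/c10.png',o)"
```

```text
t 26.65 tcp [530.  299.8 140.2] g 0.0872 F [0.9 0.2 0.4] yaw_y 82.25 x [ 1.e-03  8.e-04 -1.e+00] j [  47.9   18.2  -14.7    0.   -57.  -145.6]
t 26.75 tcp [530.5 302.1 139.8] g 0.0877 F [-0.7 -0.6 -0.3] yaw_y 82.45 x [ 0.0016  0.0012 -1.    ] j [  48.    18.4  -14.6    0.   -57.  -145.6]
```

View pics/c10.png

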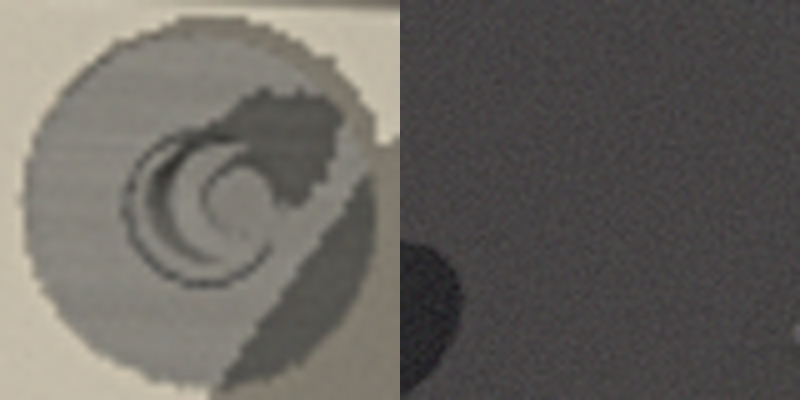

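In the top view the weight's knob is at crop (237,203) and the ring's centre at (203,207). Parallax predicts about (240,204) for a centred weight, so it's centred to about 1 mm. Next I'll take the jar back.

Call:
carry_out(
  moves=[
    [0, 0, 0, 0, 0, 0, 100],
    [0, 0, -15, 0, 0, 0, 100],
    [0, 0, -35, 0, 0, 0, 100],
    [0, 0, -55, 0, 0, 0, 100],
    [0, 0, -75, 0, 0, 0, 100],
  ],
)

```text
time_s: 27.25
tcp_pos: [0.5301, 0.2967, 0.0642]
eef_rot: [53.3, 90.0, 45.8]
contact_force: [0.9, -0.2, -0.1]
gripper_width: 0.0878
```

Call:
carry_out(
  moves=[
    [0, 0, -11, 0, 0, 0, 85],
    [0, 0, -15.5, 0, 0, 0, 75],
    [0, 0, -15.5, 0, 0, 0, 66],
    [0, 0, -15.5, 0, 0, 0, 62],
    [0, 0, -15.5, 0, 0, 0, 60],
  ],
)

```text
time_s: 27.75
tcp_pos: [0.5305, 0.2982, 0.0496]
eef_rot: [50.7, 89.9, 43.2]
contact_force: [-0.4, -0.4, 0.9]
gripper_width: 0.0553
```

Call:
carry_out(
  moves=[
    [0, 0, 0, 0, 0, 0, 54],
    [0, 0, 0, 0, 0, 0, 46],
    [0, 0, 0, 0, 0, 0, 46],
    [0, 0, 0, 0, 0, 0, 46],
    [0, 0, 0, 0, 0, 0, 46],
  ],
)

```text
time_s: 28.25
tcp_pos: [0.5303, 0.2982, 0.0493]
eef_rot: [43.8, 89.9, 36.3]
contact_force: [-1.1, 0.2, 5.1]
gripper_width: 0.0496
```

Call:
carry_out(
  moves=[
    [0, 0, 4, 0, 0, 0, 46],
    [0, 0, 14, 0, 0, 0, 46],
    [0, 0, 32, 0, 0, 0, 46],
    [0, 0, 50, 0, 0, 0, 46],
    [0, 0, 62, 0, 0, 0, 46],
  ],
)

```text
time_s: 28.75
tcp_pos: [0.5302, 0.2981, 0.1122]
eef_rot: [48.0, 89.9, 40.5]
contact_force: [-0.3, 0.0, -1.6]
gripper_width: 0.0494
```

Call:
carry_out(
  moves=[
    [0, -5, 0, 0, 0, 0, 46],
    [0, -17, 0, 0, 0, 0, 46],
    [1, -37, 0, 0, 0, 0, 46],
    [1, -62, 0, 0, 0, 0, 46],
    [2, -88, 0, 0, 0, 0, 46],
  ],
)

```text
time_s: 29.25
tcp_pos: [0.531, 0.2072, 0.1095]
eef_rot: [-136.2, 89.9, -143.8]
contact_force: [-0.5, 1.7, -2.3]
gripper_width: 0.0496
```

Call:
carry_out(
  moves=[
    [0, -27, 0, 0, 0, 0, 46],
    [0, -54, 0, 0, 0, 0, 46],
    [1, -81, 0, 0, 0, 0, 46],
    [1, -108, 0, 0, 0, 0, 46],
    [2, -135, 0, 0, 0, 0, 46],
  ],
)

```text
time_s: 29.75
tcp_pos: [0.5326, 0.0719, 0.1097]
eef_rot: [-149.2, 89.9, -156.7]
contact_force: [-0.1, -0.6, -2.2]
gripper_width: 0.0498
```

Call:
carry_out(
  moves=[
    [0, -25, 0, 0, 0, 0, 46],
    [0, -50, 0, 0, 0, 0, 46],
    [1, -70, 0, 0, 0, 0, 46],
    [1, -83, 0, 0, 0, 0, 46],
    [1, -87, 0, 0, 0, 0, 46],
  ],
)

```text
time_s: 30.25
tcp_pos: [0.5339, -0.0142, 0.11]
eef_rot: [-157.5, 89.9, -165.1]
contact_force: [0.8, 0.4, -2.7]
gripper_width: 0.0499
```

Call:
carry_out(
  moves=[
    [0, 0, 0, 0, 0, 0, 46],
    [0, 0, 0, 0, 0, 0, 46],
    [0, 0, -6, 0, 0, 0, 46],
    [0, 0, -14, 0, 0, 0, 46],
    [0, 0, -20, 0, 0, 0, 46],
  ],
)

```text
time_s: 30.75
tcp_pos: [0.5345, -0.0118, 0.0895]
eef_rot: [-164.8, 89.9, -172.3]
contact_force: [0.4, 0.7, -2.2]
gripper_width: 0.0493
```

```bash
python3 -c "
from h import *
st();d=r.capture('side');s,_=st();cv2.imwrite('pics/s13.png',d)
cv2.imwrite('pics/c11.png',crop(d,215,130,150,115,5))"
```

```text
t 30.75 tcp [534.5 -11.8  89.5] g 0.0493 F [ 0.4  0.7 -2.2] yaw_y 82.52 x [-9.e-04 -1.e-04 -1.e+00] j [  19.8   15.1  -27.2   -0.   -47.7 -117.2]
t 30.80 tcp [534.  -11.9  88.6] g 0.0496 F [-0.2 -0.3 -2.8] yaw_y 82.50 x [-2.4e-03 -4.0e-04 -1.0e+00] j [  19.7   15.2  -27.3   -0.   -47.7 -117.2]
```

View pics/c11.png

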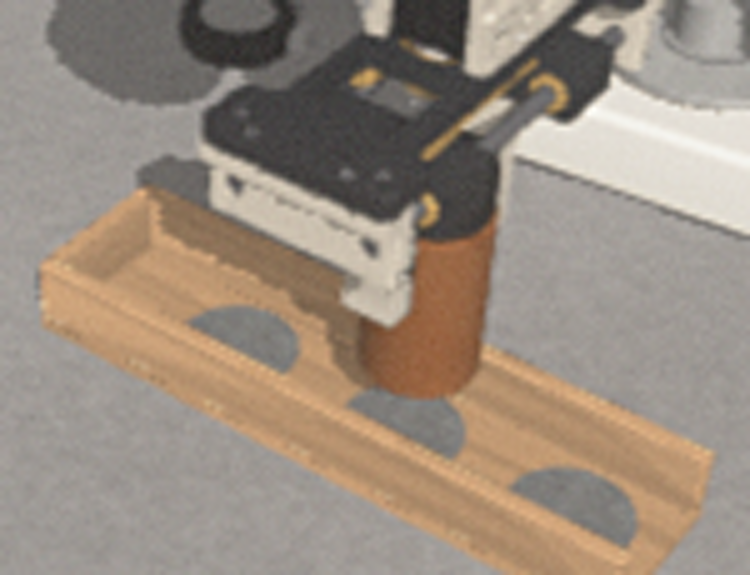

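The jar hangs over the middle pad, inside the walls. I'll lower it.

Call:
carry_out(
  moves=[
    [0, 0, -5, 0, 0, 0, 46],
    [0, 0, -15, 0, 0, 0, 46],
    [0, 0, -26, 0, 0, 0, 46],
    [0, 0, -34, 0, 0, 0, 46],
    [0, 0, -37, 0, 0, 0, 46],
  ],
)

```text
time_s: 31.3
tcp_pos: [0.5342, -0.0124, 0.0522]
eef_rot: [-157.0, 89.9, -164.6]
contact_force: [0.8, 0.7, -1.6]
gripper_width: 0.0496
```

Call:
carry_out(
  moves=[
    [0, 0, -1, 0, 0, 0, 46],
    [0, 0, -2, 0, 0, 0, 46],
    [0, 0, -2, 0, 0, 0, 46],
    [0, 0, -2, 0, 0, 0, 46],
  ],
)

```text
time_s: 31.7
tcp_pos: [0.5352, -0.0121, 0.0519]
eef_rot: [27.1, 90.0, 19.6]
contact_force: [0.2, -0.1, -2.2]
gripper_width: 0.0498
```

Call:
carry_out(
  moves=[
    [0, 0, -0.5, 0, 0, 0, 46],
    [0, 0, -1, 0, 0, 0, 46],
    [0, 0, -1, 0, 0, 0, 46],
  ],
)

```text
time_s: 32.0
tcp_pos: [0.5352, -0.0121, 0.0513]
eef_rot: [12.7, 90.0, 5.2]
contact_force: [-2.3, 1.0, 4.6]
gripper_width: 0.0499
```

Call:
carry_out(
  moves=[
    [0, 0, 0, 0, 0, 0, 56],
    [0, 0, 0, 0, 0, 0, 62],
    [0, 0, 0, 0, 0, 0, 80],
    [0, 0, 0, 0, 0, 0, 100],
    [0, 0, 0, 0, 0, 0, 100],
  ],
)

```text
time_s: 32.5
tcp_pos: [0.535, -0.0122, 0.0505]
eef_rot: [-134.9, 90.0, -142.4]
contact_force: [0.2, 0.3, 0.6]
gripper_width: 0.073
```

Call:
carry_out(
  moves=[
    [0, 0, 15, 0, 0, 0, 100],
    [0, 0, 35, 0, 0, 0, 100],
    [0, 0, 60, 0, 0, 0, 100],
    [0, 0, 85, 0, 0, 0, 100],
    [0, 0, 103, 0, 0, 0, 100],
  ],
)

```text
time_s: 33.0
tcp_pos: [0.5354, -0.0121, 0.1552]
eef_rot: [16.2, 89.9, 8.7]
contact_force: [0.2, -0.5, -0.8]
gripper_width: 0.0876
```

Call:
carry_out(
  moves=[
    [-10, 30, 0, 0, 0, 0, 100],
    [-20, 60, 0, 0, 0, 0, 100],
    [-33, 90, 0, 0, 0, 0, 100],
    [-45, 120, 0, 0, 0, 0, 100],
    [-57, 155, 0, 0, 0, 0, 100],
  ],
)

```text
time_s: 33.5
tcp_pos: [0.4773, 0.1436, 0.1536]
eef_rot: [55.7, 90.0, 48.1]
contact_force: [0.3, -0.4, 0.0]
gripper_width: 0.0883
```

Call:
carry_out(
  moves=[
    [-10, 30, 0, 0, 0, 0, 100],
    [-20, 60, 0, 0, 0, 0, 100],
    [-35, 95, 0, 0, 0, 0, 100],
    [-48, 130, 0, 0, 0, 0, 100],
    [-58, 155, 0, 0, 0, 0, 100],
  ],
)

```text
time_s: 34.0
tcp_pos: [0.4192, 0.2998, 0.1536]
eef_rot: [59.1, 90.0, 51.6]
contact_force: [-0.0, -0.1, -0.4]
gripper_width: 0.0878
```

```bash
cat > cmp.py <<'E'
import sys; from h import *
a=cv2.imread("pics/top0.png"); b=cv2.imread(sys.argv[1])
for nm,(u0,v0,u1,v1),z in(("jar",(255,205,283,232),.106),("bottle",(252,238,273,262),.126)):
    c=[]
    for t in(a,b):
        m=(t[v0:v1,u0:u1].max(2)<48).astype(np.uint8); n,l,s,ce=cv2.connectedComponentsWithStats(m); i=1+np.argmax(s[1:,4]) if n>1 else 0
        c.append(ce[i]+[u0,v0]); print(nm,s[i],end=" ")
    print("shift mm",((onz("top",c[1],z)-onz("top",c[0],z))*1000).round(1)[:2])
E
python3 -c "
from h import *
st();cv2.imwrite('pics/t14.png',r.capture('top'));cv2.imwrite('pics/s14.png',r.capture('side'))"; python3 cmp.py pics/t14.png
```

```text
t 34.00 tcp [419.2 299.8 153.6] g 0.0878 F [-0.  -0.1 -0.4] yaw_y 82.54 x [ 3.e-04  4.e-04 -1.e+00] j [  57.4    9.1  -25.2    0.   -55.7 -154.9]
jar [  3   5  21  20 302] jar [  4   5  20  20 300] shift mm [-0.5 -0.8]
bottle [  4   5  14  14 130] bottle [ 5 18  1  1  1] shift mm [-13.2  11.6]
```

Call:
carry_out(
  moves=[
    [0, 0, 0, 0, 0, 0, 100],
    [0, 0, -15, 0, 0, 0, 100],
    [0, 0, -35, 0, 0, 0, 100],
    [0, 0, -55, 0, 0, 0, 100],
    [0, 0, -75, 0, 0, 0, 100],
  ],
)

```text
time_s: 34.6
tcp_pos: [0.4203, 0.2968, 0.078]
eef_rot: [67.3, 90.0, 59.7]
contact_force: [0.2, 0.5, 0.6]
gripper_width: 0.0875
```

Call:
carry_out(
  moves=[
    [0, 0, -8, 0, 0, 0, 85],
    [0, 0, -13, 0, 0, 0, 75],
    [0, 0, -14, 0, 0, 0, 66],
    [0, 0, -14, 0, 0, 0, 62],
    [0, 0, -14, 0, 0, 0, 58],
  ],
)

```text
time_s: 35.1
tcp_pos: [0.4203, 0.2982, 0.0654]
eef_rot: [59.7, 89.9, 52.2]
contact_force: [1.3, -0.4, 0.5]
gripper_width: 0.0539
```

Call:
carry_out(
  moves=[
    [0, 0, 0, 0, 0, 0, 52],
    [0, 0, 0, 0, 0, 0, 44],
    [0, 0, 0, 0, 0, 0, 44],
    [0, 0, 0, 0, 0, 0, 44],
    [0, 0, 0, 0, 0, 0, 44],
  ],
)

```text
time_s: 35.6
tcp_pos: [0.4204, 0.2985, 0.0652]
eef_rot: [54.9, 89.9, 47.4]
contact_force: [0.4, 1.0, 6.3]
gripper_width: 0.047
```

Call:
carry_out(
  moves=[
    [0, 0, 4, 0, 0, 0, 44],
    [0, 0, 14, 0, 0, 0, 44],
    [0, 0, 32, 0, 0, 0, 44],
    [0, 0, 50, 0, 0, 0, 44],
    [0, 0, 62, 0, 0, 0, 44],
  ],
)

```text
time_s: 36.1
tcp_pos: [0.42, 0.2978, 0.128]
eef_rot: [64.2, 90.0, 56.6]
contact_force: [1.3, 0.1, -2.9]
gripper_width: 0.0471
```

Call:
carry_out(
  moves=[
    [0, -5, 0, 0, 0, 0, 44],
    [2, -17, 0, 0, 0, 0, 44],
    [5, -37, 0, 0, 0, 0, 44],
    [9, -62, 0, 0, 0, 0, 44],
    [12, -87, 0, 0, 0, 0, 44],
  ],
)

```text
time_s: 36.6
tcp_pos: [0.4313, 0.208, 0.1255]
eef_rot: [-127.5, 89.9, -135.0]
contact_force: [1.0, -0.4, -2.2]
gripper_width: 0.0476
```

Call:
carry_out(
  moves=[
    [4, -25, 0, 0, 0, 0, 44],
    [8, -50, 0, 0, 0, 0, 44],
    [12, -75, 0, 0, 0, 0, 44],
    [15, -100, 0, 0, 0, 0, 44],
    [18, -125, 0, 0, 0, 0, 44],
  ],
)

```text
time_s: 37.1
tcp_pos: [0.4488, 0.083, 0.1257]
eef_rot: [-143.1, 89.9, -150.7]
contact_force: [0.6, 0.9, -2.6]
gripper_width: 0.0473
```

Call:
carry_out(
  moves=[
    [3, -25, 0, 0, 0, 0, 44],
    [6, -50, 0, 0, 0, 0, 44],
    [9, -70, 0, 0, 0, 0, 44],
    [11, -82, 0, 0, 0, 0, 44],
    [11, -85, 0, 0, 0, 0, 44],
  ],
)

```text
time_s: 37.6
tcp_pos: [0.4601, -0.0012, 0.1259]
eef_rot: [-151.5, 89.9, -159.2]
contact_force: [-0.4, 0.5, -3.0]
gripper_width: 0.0471
```

Call:
carry_out(
  moves=[
    [0, 0, 0, 0, 0, 0, 44],
    [0, 0, 0, 0, 0, 0, 44],
    [0, 0, -6, 0, 0, 0, 44],
    [0, 0, -14, 0, 0, 0, 44],
    [0, 0, -20, 0, 0, 0, 44],
  ],
)

```text
time_s: 38.1
tcp_pos: [0.4605, 0.0011, 0.1056]
eef_rot: [-161.6, 90.0, -169.0]
contact_force: [-0.3, 0.7, -2.9]
gripper_width: 0.0469
```

```bash
python3 -c "
from h import *
st();d=r.capture('side');s,_=st();cv2.imwrite('pics/s15.png',d)
cv2.imwrite('pics/c12.png',crop(d,215,130,150,115,5))"
```

```text
t 38.10 tcp [460.5   1.1 105.6] g 0.0469 F [-0.3  0.7 -2.9] yaw_y 82.52 x [-8.e-04 -2.e-04 -1.e+00] j [  24.7    7.3  -35.    -0.   -47.8 -122.2]
t 38.15 tcp [460.    0.9 104.7] g 0.0476 F [-0.3  0.2 -3.8] yaw_y 82.50 x [-2.2e-03 -6.0e-04 -1.0e+00] j [  24.7    7.3  -35.1   -0.   -47.7 -122.2]
```

View pics/c12.png

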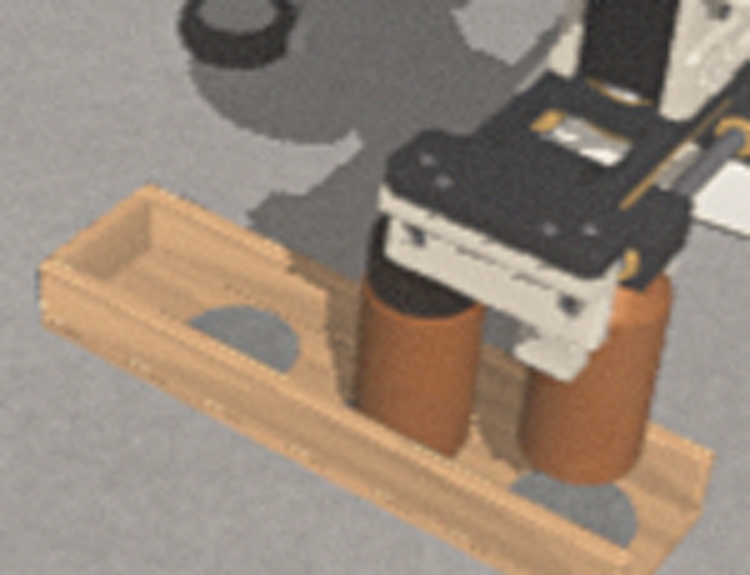

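The bottle hangs over the front pad and the jar stands in the middle place. I'll lower the bottle from a commanded 107 to about 67.

Call:
carry_out(
  moves=[
    [0, 0, -5, 0, 0, 0, 44],
    [0, 0, -15, 0, 0, 0, 44],
    [0, 0, -26, 0, 0, 0, 44],
    [0, 0, -34, 0, 0, 0, 44],
    [0, 0, -37, 0, 0, 0, 44],
  ],
)

```text
time_s: 38.65
tcp_pos: [0.4602, 0.0005, 0.0683]
eef_rot: [-151.5, 89.9, -159.1]
contact_force: [-0.7, -0.6, -3.0]
gripper_width: 0.0469
```

Call:
carry_out(
  moves=[
    [0, 0, -1, 0, 0, 0, 44],
    [0, 0, -2, 0, 0, 0, 44],
    [0, 0, -2, 0, 0, 0, 44],
    [0, 0, -2, 0, 0, 0, 44],
  ],
)

```text
time_s: 39.05
tcp_pos: [0.4612, 0.0009, 0.0679]
eef_rot: [28.0, 90.0, 20.5]
contact_force: [0.0, -0.2, -2.1]
gripper_width: 0.0473
```

Call:
carry_out(
  moves=[
    [0, 0, -0.5, 0, 0, 0, 44],
    [0, 0, -1, 0, 0, 0, 44],
    [0, 0, -1, 0, 0, 0, 44],
  ],
)

```text
time_s: 39.35
tcp_pos: [0.4614, 0.001, 0.0672]
eef_rot: [14.1, 89.9, 6.6]
contact_force: [-1.8, 1.0, 4.3]
gripper_width: 0.0468
```

Call:
carry_out(
  moves=[
    [0, 0, 0, 0, 0, 0, 54],
    [0, 0, 0, 0, 0, 0, 62],
    [0, 0, 0, 0, 0, 0, 80],
    [0, 0, 0, 0, 0, 0, 100],
    [0, 0, 0, 0, 0, 0, 100],
  ],
)

```text
time_s: 39.85
tcp_pos: [0.4609, 0.0008, 0.0665]
eef_rot: [-154.9, 90.0, -162.4]
contact_force: [-0.8, -1.0, -0.5]
gripper_width: 0.0726
```

Call:
carry_out(
  moves=[
    [0, 0, 15, 0, 0, 0, 100],
    [0, 0, 35, 0, 0, 0, 100],
    [0, 0, 60, 0, 0, 0, 100],
    [0, 0, 85, 0, 0, 0, 100],
    [0, 0, 110, 0, 0, 0, 100],
  ],
)

```text
time_s: 40.35
tcp_pos: [0.4607, 0.0007, 0.1775]
eef_rot: [-161.2, 90.0, -168.7]
contact_force: [0.7, -0.7, 0.9]
gripper_width: 0.0879
```

Call:
carry_out(
  moves=[
    [0, 30, 5, 0, 0, 0, 100],
    [0, 65, 10, 0, 0, 0, 100],
    [0, 100, 15, 0, 0, 0, 100],
    [0, 140, 20, 0, 0, 0, 100],
    [0, 180, 20, 0, 0, 0, 100],
  ],
)

```text
time_s: 40.85
tcp_pos: [0.461, 0.1825, 0.1974]
eef_rot: [43.5, 89.9, 35.9]
contact_force: [1.9, 0.1, -1.0]
gripper_width: 0.0876
```

Call:
carry_out(
  moves=[
    [0, 30, 0, 0, 0, 0, 100],
    [0, 60, 0, 0, 0, 0, 100],
    [0, 80, 0, 0, 0, 0, 100],
    [0, 90, 0, 0, 0, 0, 100],
    [0, 90, 0, 0, 0, 0, 100],
  ],
)

```text
time_s: 41.35
tcp_pos: [0.4609, 0.2713, 0.1962]
eef_rot: [-125.2, 90.0, -132.7]
contact_force: [0.4, -0.8, -0.1]
gripper_width: 0.0878
```

```bash
python3 -c "
from h import *
st();cv2.imwrite('pics/t16.png',r.capture('top'));cv2.imwrite('pics/s16.png',r.capture('side'))"; python3 cmp.py pics/t16.png
```

```text
t 41.35 tcp [460.9 271.3 196.2] g 0.0878 F [ 0.4 -0.8 -0.1] yaw_y 82.53 x [-5.e-04 -5.e-04 -1.e+00] j [  51.5    8.7  -19.5   -0.   -61.8 -149. ]
jar [  3   5  21  20 302] jar [  4   5  20  20 295] shift mm [-0.4 -0.8]
bottle [  4   5  14  14 130] bottle [  5   7  12  13 122] shift mm [-1.1 -0.8]
```

View pics/t16.png

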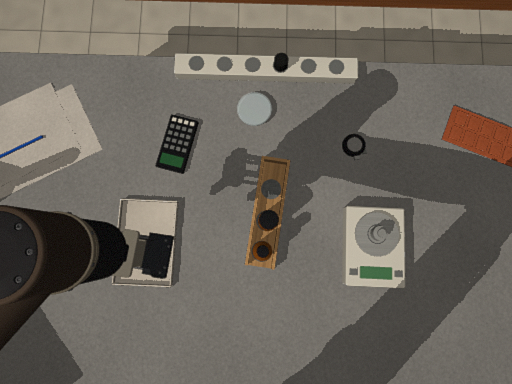

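The bottle and jar stand upright in their own places, within about 1 mm of the start. The weight is on the pan at (378,233), and the calculator (177,143) and stopwatch (354,145) haven't moved. The arm is clear of everything, so I'll hand in.

```bash
python3 -c "
from plant import r
print(r.close_job())"
```

```text
the job is handed in; nothing more can be done
None
```

The job is done and handed in at about 41 s on the robot's clock. I moved the bottle and then the jar to the tray, set the weight on the balance pan, then put the jar and the bottle back in the rack. Each was lowered until light contact before I let go.

**Last checks**
- **Weight:** it sat within about 1 mm of the ring's centre, allowing for parallax in the top view. The side view put the ring's centre about 2 mm from where I aimed (x 506 against 508 mm), which is within the calibration error.
- **Jar and bottle:** against the first top picture, the jar is about 0.9 mm off and the bottle about 1.4 mm off. Part of the bottle's figure may be lighting, because its cap showed slightly smaller in the last picture. I did not correct either one.
- **Upright:** both look upright in the last top picture. I saved a last side picture but did not view it.
- **Bystanders:** the calculator and stopwatch look unmoved.
- **Forces:** the highest reported wrist force was about 10 N, as the weight touched the pan.

No check failed.

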